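Drive the stuck hinge pin down with the drift punch

TASK

One of the two hinge brackets on the counter has a stuck pin whose plain, headless end sticks up out of its top cheek. Take the drift punch from the tool rack, press it down on that end until the pin is flush with the cheek, then hang the punch back in its empty hole in the rack. Do not touch the pin with the fingers, and leave the other bracket, whose pin has its broad head on top, alone.

Things in the scene. Friction and masses are not known exactly. Their poses are not given: they have to be found in the camera images.
- pin: Stuck pin: bright upright steel rod, 14 mm diameter, in a dark bracket fixed to the counter. Origin: centre of its upper end, 110-115 mm above the counter at the start; z up. The bracket's top cheek (66 x 56 mm, no open hole) is at 90 mm: flush = origin at 90; stop at 89. Head underneath, free space below. Slides only down, at about 9 N when slow plus 4 N per 0.1 m/s; stays where left.
- punch: Drift punch, about 0.25 kg, hanging upright in one of three rack holes. Origin: centre of its flat tip (12 mm above the counter); z up to the head. Steel shank 16 mm diameter up to 88 mm; guard disc 54 mm diameter, 88-94; round rubber grip 22 mm diameter, 94-148 (hold at 125); flat steel head to 158. Beside it hang a short pointed punch and a screwdriver with a fat domed handle.
- rack: Fixed wooden tool rack. Origin: centre of its underside; x across, y along, z up; yaw varies. Shelf 70 mm (x) by 250 mm (y), top 100 mm above the counter, on two end boards. Three 34 mm holes at x = 0, y = -80, 0, +80 mm; a tool hangs in each by its guard disc and rises at most 66 mm above the shelf. Free room for open fingers across it (x).
- other_bracket: The other, like bracket, fixed: its pin has a broad domed head (30 mm diameter, 10 mm high) on the top cheek. Not to be touched. Origin: centre of the underside of its wooden block (90 x 70 mm); z up; the head is over the origin, its top 100 mm above the counter. The brackets' centres are 120 mm or more apart; which is left or right varies.
Not all that is in view belongs to the job. Leave any blue look-alike of the part that bears pin alone.

How it is judged:
By the outcome, as a careful person would: the job done as asked, in the order asked, and still so for the second after the job is handed in, with the robot touching nothing.
It also fails if it takes over 58 s, if anything falls off the work surface, if the arm or the gripper's body presses on something with over 40 N, if the wrist force passes 120 N, or if a joint passes its speed limit or range.

ROBOT

A 6-joint arm with a two-finger parallel gripper is mounted at the origin on the work surface. World frame = base frame: x ahead of the robot, y to its left, z up, the work surface at z = 0. Lengths are in m, angles in rad, forces in N, time in s.
With the tool pointing down it reaches from about 0.275 to 0.85 m from the base axis. Payload 19 kg.
Tool frame: the origin (TCP) lies at the very end of the fingers, on their centre line; the grasp point (between the pads) lies hold_point_z behind it (hold_point_z is the distance from the TCP to the grasp point, in m); z points along the fingers, x is the direction in which the jaws open and shut, and the axes are right-handed (so a half turn about z gives the same grasp; the last joint's range is limited). The gripper opens to 85 mm and grips with 20 to 120 N. Pads are 22 mm wide; open, the fingers measure 114 mm over their backs; the gripper's body (76 mm by 85 mm) begins 54 mm behind the grasp point. The pads swing forward as they close: fully open they stand 13 mm farther back than shut.
Start: joints at [1.135, 0.15, 1.437, -0, 1.554, -0.134], TCP at [0.171, 0.549, 0.207] pointing down, gripper open.
Joint ranges: [-2.8, 2.8], [-0.68, 2.1], [0.12, 2.68], [-1.39, 4.53], [0.16, 2.79], [-2.81, 2.81]. Speed limits (rad/s): [1.89, 1.89, 2.22, 3.01, 3.01, 3.01].

INTERFACE

Orientations are given as a 3x3 rotation matrix whose columns are the frame's x, y, z axes.
In Python, from station import state, snapshot, camera_model, close_job, hold_point_z gives the robot as it stands. The module is installed in compiled form; this text tells all that it offers.
- The arm moves only by the tool play_rows, never from a script. Its argument "moves" is a list of rows, each an object with "offset": the shift along the tool's x, y, z in m, a list of three; "rot": the turn, a rotation vector about the tool's x, y, z in degrees, a list of three; "fingers": the opening, from -1 (shut) to 1 (fully open). In form: [{"offset": [dx, dy, dz], "rot": [wx, wy, wz], "fingers": fingers}, ...]. A call has 1 to 20 rows; each row shifts and turns the pose as measured when the row begins, along the tool's axes as they then stand; what a row does not reach is not made up. A row lasts 1/10 s, in which the tool goes at most 50 mm and 8.59 degrees, less where a joint would pass 70% of its speed; a pose out of reach is approached as far as the arm can. A call is refused whole if a number of a shift passes 0.05 or a number of a turn 8.59, either way. A call with a gripper value outside its range is refused whole. The fingers move at their own pace and stop on an object; "force" is the grip in N (left out, the last holds). Time passes only in rows, so rows that do not move let the fingers close. It gives the time, the measured TCP pose, the force and the opening at its end, in the units of the state.
- state(): the state, without advancing time (a new reading comes with each control period).
- snapshot(name): name is "scene" or "top" or "wrist"; returns (picture, depth): 400x640x3 uint8, red, green, blue; 400x640 float32, m along the optical axis (not along the pixel's ray), 0 where there is no reading.
- camera_model(name): a dict with "mtx" (3x3 intrinsics, pixels), "pose" (4x4, takes a point from camera to world coordinates); the wrist camera has in their place "tool_from_camera" (4x4, takes a point from camera to tool coordinates, whose origin is the TCP and whose axes are the tool frame's). Camera axes: x right, y up, looking along -z (the intrinsics and any distortion apply to the point x, -y, -z); pixel columns grow to the right and rows downward; lengths in m; the calibration is good to about 2 mm. A picture is of the moment at which its call begins: read the wrist's pose just before it. camera_model takes no time and is no camera call.
- close_job(): hands the job in, once; it reports no verdict.
The state is a dict: "t": time; "joint_positions": joint angles; "qd": joint speeds; "effort": joint torques, N m; "ee_pos": TCP position; "eef_rot": TCP orientation; "contact_force": force on the tool from outside, world axes, zero at the start; "moment": the same for the moment, N m; "finger_gap": opening from 0.0 (shut) to 1.0 (fully open).
Only numpy, scipy, OpenCV 4.12 (cv2) and the standard library are available. Lean on these libraries where they do the work, as an engineer would, in place of code of your own. Each camera call takes 0.05 s, during which the arm holds its last target.

## Working session

There is one attempt and no reset: what is moved stays moved. The work goes in short steps, Python scripts to look and compute and a tool call to move; the robot and the scene stay as the last step left them, time stands still between calls to the robot, and variables do not carry over. Pictures are saved under pics/ and viewed, and the job is handed in when it is done.

Besides the shell and the picture viewer there is one more tool, called after "Call:" as name(argument=value, ...), one argument or row to a line, values as JSON. play_rows: Moves the arm, as the interface text tells. Its arguments: {"type":"object","properties":{"moves":{"type":"array","items":{"type":"object","properties":{"offset":{"type":"array","items":{"type":"number"}},"rot":{"type":"array","items":{"type":"number"}},"fingers":{"type":"number"}}}},"force":{"type":"number"}},"required":["moves"]}

```bash
mkdir -p pics
python3 - <<'E'
from station import *
import cv2, numpy as np
print(state(), hold_point_z if not callable(hold_point_z) else hold_point_z())
for n in ("scene","top"):
    p,d=snapshot(n); cv2.imwrite(f"pics/{n}0.png",p[:,:,::-1]); np.savez(f"{n}0.npz",p=p,d=d)
    print(n,camera_model(n), (d>0).mean())
print(camera_model("wrist"))
E
```

```text
{'t': 0.0, 'joint_positions': array([ 1.13498587e+00,  1.50953953e-01,  1.43798150e+00,  2.43757865e-05,
        1.55381501e+00, -1.34007387e-01]), 'qd': array([ 0.00173486,  0.00071669, -0.00051   , -0.00043905,  0.00225893,
       -0.00042278]), 'effort': array([-1.40103370e-03, -7.13060975e+01, -5.70847678e+01, -2.72433163e-04,
        9.11561394e-03,  7.39141160e-05]), 'ee_pos': array([0.17081731, 0.5487665 , 0.20601839]), 'eef_rot': array([[ 2.97242383e-01,  9.54801919e-01, -5.10860644e-04],
       [ 9.54801370e-01, -2.97242768e-01, -1.03930417e-03],
       [-1.14417925e-03, -1.78845195e-04, -9.99999329e-01]]), 'contact_force': array([ 0.28758517, -0.22384705,  0.22996952]), 'moment': array([-0.02797103,  0.02060786, -0.02570101]), 'finger_gap': 0.9996227113610784} 0.0187
scene {'mtx': array([[371.39363738,   0.        , 317.02772667],
       [  0.        , 371.39363738, 200.41347247],
       [  0.        ,   0.        ,   1.        ]]), 'pose': array([[-0.09782119, -0.50945426,  0.85491951,  1.13346865],
       [ 0.99519971, -0.04755054,  0.08553647,  0.08571679],
       [-0.00
[... 384 characters left out ...]
.00434093,  0.0088404 ,  0.00896115],
       [ 0.00811111,  0.14615693,  0.98922816,  0.8191621 ],
       [ 0.        ,  0.        ,  0.        ,  1.        ]])} 0.99599609375
{'mtx': array([[344.05452919,   0.        , 320.98341349],
       [  0.        , 344.05452919, 196.16355907],
       [  0.        ,   0.        ,   1.        ]]), 'tool_from_camera': array([[ 9.99999817e-01, -5.91621639e-04, -1.27642973e-04,
         8.29205231e-04],
       [-6.01235544e-04, -9.46845134e-01, -3.21689184e-01,
        -8.38874179e-02],
       [ 6.94601543e-05,  3.21689202e-01, -9.46845316e-01,
        -1.66551171e-01],
       [ 0.00000000e+00,  0.00000000e+00,  0.00000000e+00,
         1.00000000e+00]])}
```

View pics/scene0.png

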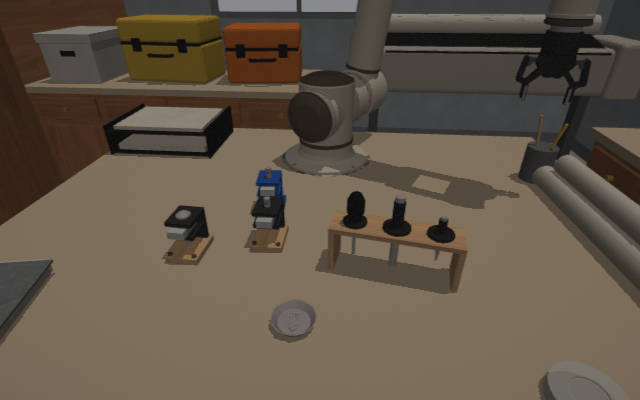

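View pics/top0.png

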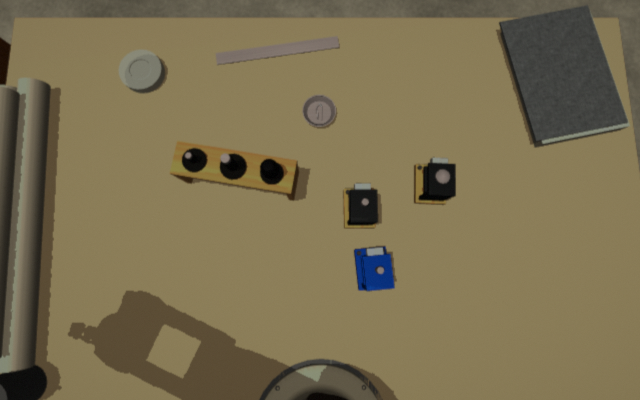

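```bash
cat > h.py <<'E'
from station import *
import cv2, numpy as np
def load(n,k): z=np.load(f"{n}{k}.npz"); return z['p'],z['d']
def cam(n):
    m=camera_model(n); return m['mtx'],m['pose']
def cloud(n,d,pose=None,K=None):
    if K is None: K,pose=cam(n)
    v,u=np.mgrid[:400,:640]
    c=np.stack([(u-K[0,2])/K[0,0]*d,-(v-K[1,2])/K[1,1]*d,-d],-1)
    return c@pose[:3,:3].T+pose[:3,3]
def ray(n,uv,z,K=None,pose=None):
    if K is None: K,pose=cam(n)
    uv=np.atleast_2d(uv).astype(float)
    r=np.stack([(uv[:,0]-K[0,2])/K[0,0],-(uv[:,1]-K[1,2])/K[1,1],-np.ones(len(uv))],-1)@pose[:3,:3].T
    s=(z-pose[2,3])/r[:,2]; return pose[:3,3]+s[:,None]*r
def pix(n,P,K=None,pose=None):
    if K is None: K,pose=cam(n)
    c=(np.atleast_2d(P)-pose[:3,3])@pose[:3,:3]
    return np.stack([K[0,0]*c[:,0]/-c[:,2]+K[0,2],K[1,1]*-c[:,1]/-c[:,2]+K[1,2]],-1)
E
python3 - <<'E'
from h import *
for n,r in (("top",(130,310,160,480)),("scene",(150,290,150,480))):
    p,d=load(n,0); a,b,c,e=r
    q=cv2.resize(p[a:b,c:e],None,fx=2.4,fy=2.4,interpolation=cv2.INTER_CUBIC)
    cv2.imwrite(f"pics/{n}_z.png",q[:,:,::-1])
p,d=load("top",0);X=cloud("top",d)
for u,v in [(195,160),(233,165),(272,170),(226,158),(365,202),(364,215),(443,177),(440,190),(380,271),(210,178),(300,250)]:
    print(u,v,X[v,u].round(4),p[v,u])
h=X[...,2]
for nm,(a,b,c,e) in dict(s=(140,190,170,215),m=(140,190,215,252),t=(140,190,252,300)).items(): print(nm,np.sort(h[a:b,c:e].ravel())[-40::5].round(3))
E
```

```text
195 160 [0.5541 0.2475 0.1175] [3 4 5]
233 165 [0.5382 0.1667 0.1395] [2 1 0]
272 170 [0.5226 0.0888 0.1625] [6 4 6]
226 158 [0.5437 0.1728 0.1704] [138 125 117]
365 202 [ 0.4694 -0.0901  0.1093] [129 117 109]
364 215 [ 0.4455 -0.0901  0.0898] [23 23 23]
443 177 [ 0.522  -0.2526  0.0972] [131 119 111]
440 190 [ 0.4969 -0.2486  0.0871] [19 21 20]
380 271 [ 0.3349 -0.115   0.1141] [133 122 115]
210 178 [0.5216 0.2221 0.098 ] [140 118  61]
300 250 [ 3.768e-01  4.330e-02 -1.000e-04] [142 127  91]
s [0.139 0.14  0.14  0.141 0.141 0.819 0.819 0.819]
m [0.17  0.17  0.17  0.17  0.171 0.171 0.171 0.819]
t [0.165 0.165 0.165 0.166 0.166 0.166 0.166 0.819]
```

View pics/top_z.png

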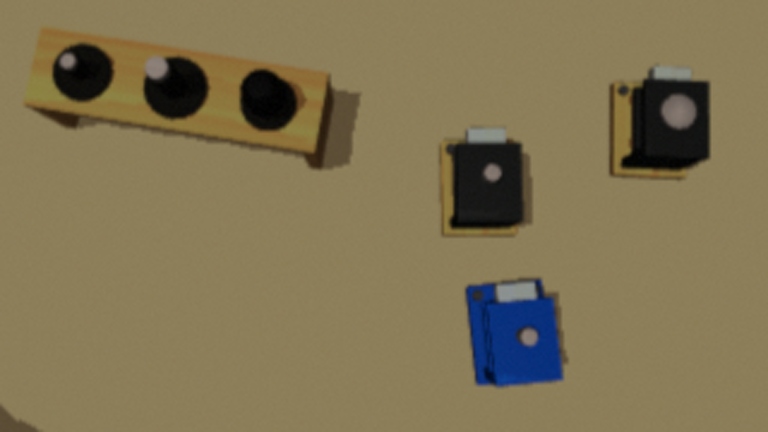

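View pics/scene_z.png

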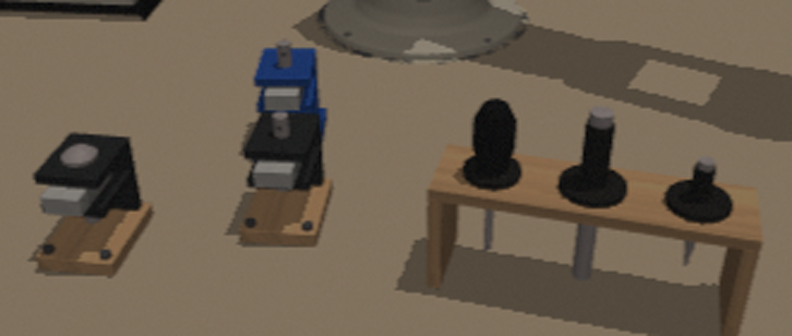

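Run:
```python
from h import *
def blob(n,win,thr=85):
    p,_=load(n,0);a,b,c,e=win
    q=p[a:b,c:e].astype(int); m=((q.min(-1)>thr)&(q.max(-1)-q.min(-1)<45)).astype(np.uint8)
    k,l,s,cc=cv2.connectedComponentsWithStats(m); i=1+np.argmax(s[1:,4]); return cc[i]+[c,a],s[i]
for nm,n,w,z in [("head","top",(150,167,216,236),.170),("pin","top",(196,209,357,373),.11),("head","scene",(194,204,392,408),.167),("pin","scene",(196,207,261,273),.11),("shortpt","top",(148,162,180,194),.139),("dome","top",(165,190,430,456),.099)]:
    try:
        c,s=blob(n,w); print(nm,n,c,s,ray(n,c,z))
    except Exception as ex: print(nm,n,ex)
# depth based
p,d=load("top",0);X=cloud("top",d);h=X[...,2]
for nm,(a,b,c,e),lo,hi in [("head",(150,170,214,240),.166,.175),("pin",(195,210,356,374),.103,.12),("rack",(135,200,165,305),.094,.104),("guard",(145,185,215,250),.102,.11)]:
    m=np.zeros(h.shape,bool); m[a:b,c:e]=(h[a:b,c:e]>lo)&(h[a:b,c:e]<hi)
    Q=X[m]; print(nm,m.sum(),Q.mean(0).round(4),Q.min(0).round(3),Q.max(0).round(3))
    if nm=="rack":
        m&=p[...,0].astype(int)-p[...,2]>25
        r=cv2.minAreaRect((X[m][:,:2]*1000).astype(np.float32)); print(r)
    if nm=="guard": print(cv2.minEnclosingCircle((Q[:,:2]*1000).astype(np.float32)))
p,d=load("scene",0);X=cloud("scene",d);h=X[...,2]
for nm,(a,b,c,e),lo,hi in [("head",(192,206,390,410),.162,.175),("pin",(194,208,260,274),.1,.12)]:
    m=np.zeros(h.shape,bool); m[a:b,c:e]=(h[a:b,c:e]>lo)&(h[a:b,c:e]<hi)
    Q=X[m]; print("sc",nm,m.sum(),Q.mean(0).round(4),Q.min(0).round(3),Q.max(0).round(3))
```

```text
head top [224.57142857 157.63492063] [ 5  4  9  9 63] [[0.54454608 0.17549783 0.17      ]]
pin top [364.72413793 201.4137931 ] [ 5  3  6  6 29] [[ 0.47048552 -0.08947081  0.11      ]]
head scene [399.70786517 196.62921348] [ 0  0 16 10 89] [[0.54504647 0.17614765 0.167     ]]
pin scene [266.27272727 197.81818182] [ 3  1  5  3 11] [[ 0.47614128 -0.08685651  0.11      ]]
shortpt top [187.70833333 155.        ] [ 5  5  6  5 24] [[0.55841858 0.25468147 0.139     ]]
dome top [442.2704918  175.99180328] [  6   5  13  13 122] [[ 0.52374521 -0.2506118   0.099     ]]
head 73 [0.5436 0.1747 0.1695] [0.535 0.166 0.166] [0.552 0.184 0.172]
pin 41 [ 0.4694 -0.0896  0.1096] [ 0.463 -0.096  0.104] [ 0.475 -0.084  0.113]
rack 2756 [0.5417 0.1745 0.0998] [0.489 0.048 0.094] [0.599 0.305 0.104]
((544.2683715820312, 176.13427734375), (251.837646484375, 70.60803985595703), 80.24861145019531)
guard 392 [0.5404 0.172  0.1055] [0.508 0.145 0.102] [0.583 0.21  0.11 ]
((546.7062377929688, 178.5589599609375), 47.56632614135742)
sc head 63 [0.5482 0.1774 0.1669] [0.534 0.169 0.162] [0.556 0.186 0.17 ]
sc pin 41 [ 0.4737 -0.0864  0.1054] [ 0.465 -0.093  0.1  ] [ 0.481 -0.08   0.109]
```

```bash
cat >> h.py <<'E'
from scipy.spatial.transform import Rotation as Ro
YAW=np.radians(-9.75)
def want(yaw=YAW):
    x=np.array([np.cos(yaw),np.sin(yaw),0]); z=np.array([0,0,-1.]); return np.stack([x,np.cross(z,x),z],1)
def go(P,yaw=YAW):
    s=state(); R=s['eef_rot']; print('t',round(s['t'],2),'pos',s['ee_pos'].round(4),'F',s['contact_force'].round(1),'M',s['moment'].round(2),'gap',round(s['finger_gap'],3))
    print('offset(mm)',(R.T@(np.array(P)-s['ee_pos'])*1000).round(1),'in wanted axes',(want(yaw).T@(np.array(P)-s['ee_pos'])*1000).round(1),'rot',np.degrees(Ro.from_matrix(R.T@want(yaw)).as_rotvec()).round(2))
E
python3 -c "
from h import *
go([.5445,.1757,.25])"
```

```text
t 0.1 pos [0.1708 0.5488 0.2061] F [0.2 0.  0.2] M [0.02 0.03 0.04] gap 0.997
offset(mm) [-245.2  467.7  -43.7] in wanted axes [431.5 304.4 -43.9] rot [3.000e-02 5.000e-02 8.246e+01]
```

Call:
play_rows(
  moves=[
    {"offset":[0,0,-0.006],"rot":[0,0,8.25],"fingers":1},
    {"offset":[0,0,-0.006],"rot":[0,0,8.25],"fingers":1},
    {"offset":[0,0,-0.006],"rot":[0,0,8.25],"fingers":1},
    {"offset":[0,0,-0.006],"rot":[0,0,8.25],"fingers":1},
    {"offset":[0,0,-0.006],"rot":[0,0,8.25],"fingers":1},
    {"offset":[0,0,-0.006],"rot":[0,0,8.25],"fingers":1},
    {"offset":[0,0,-0.006],"rot":[0,0,8.25],"fingers":1},
    {"offset":[0,0,-0.006],"rot":[0,0,8.25],"fingers":1},
    {"offset":[0,0,-0.006],"rot":[0,0,8.25],"fingers":1},
    {"offset":[0,0,-0.006],"rot":[0,0,8.25],"fingers":1},
  ],
)

```text
t: 1.1
ee_pos: [0.1702, 0.5475, 0.2637]
eef_rot: [[0.975, -0.223, -0.004], [-0.223, -0.975, -0.009], [-0.002, 0.01, -1.0]]
contact_force: [0.4, -1.0, 1.3]
finger_gap: 1.001
```

```bash
python3 -c "
from h import *
go([.5445,.1757,.27])"
```

```text
t 1.1 pos [0.1702 0.5475 0.2637] F [ 0.4 -1.   1.3] M [-0.02  0.02  0.02] gap 1.001
offset(mm) [447.6 279.2  -4.5] in wanted axes [431.8 303.   -6.3] rot [ 0.54  0.13 -3.12]
```

Call:
play_rows(
  moves=[
    {"offset":[0.036,0.025,0],"rot":[0.5,0,-3.1],"fingers":1},
    {"offset":[0.036,0.025,0],"rot":[0,0,0],"fingers":1},
    {"offset":[0.036,0.025,0],"rot":[0,0,0],"fingers":1},
    {"offset":[0.036,0.025,0],"rot":[0,0,0],"fingers":1},
    {"offset":[0.036,0.025,0],"rot":[0,0,0],"fingers":1},
    {"offset":[0.036,0.025,0],"rot":[0,0,0],"fingers":1},
    {"offset":[0.036,0.025,0],"rot":[0,0,0],"fingers":1},
    {"offset":[0.036,0.025,0],"rot":[0,0,0],"fingers":1},
    {"offset":[0.036,0.025,0],"rot":[0,0,0],"fingers":1},
    {"offset":[0.036,0.025,0],"rot":[0,0,0],"fingers":1},
    {"offset":[0,0,0],"rot":[0,0,0],"fingers":1},
  ],
)

```text
t: 2.2
ee_pos: [0.4863, 0.222, 0.26]
eef_rot: [[0.984, -0.18, -0.006], [-0.18, -0.984, -0.003], [-0.006, 0.004, -1.0]]
contact_force: [-0.1, 0.7, -0.3]
finger_gap: 1.0
```

```bash
python3 -c "
from h import *
go([.5445,.1757,.27])"
```

```text
t 2.2 pos [0.4863 0.222  0.26  ] F [-0.1  0.7 -0.3] M [ 0.01 -0.04 -0.04] gap 1.0
offset(mm) [ 65.5  35.1 -10.3] in wanted axes [ 65.2  35.7 -10. ] rot [ 0.2   0.32 -0.6 ]
```

Call:
play_rows(
  moves=[
    {"offset":[0.025,0.013,-0.003],"rot":[0.2,0.3,-0.6],"fingers":1},
    {"offset":[0.025,0.013,-0.003],"rot":[0,0,0],"fingers":1},
    {"offset":[0.016,0.009,-0.004],"rot":[0,0,0],"fingers":1},
    {"offset":[0,0,0],"rot":[0,0,0],"fingers":1},
    {"offset":[0,0,0],"rot":[0,0,0],"fingers":1},
  ],
)

```text
t: 2.7
ee_pos: [0.5466, 0.1739, 0.2682]
eef_rot: [[0.985, -0.171, -0.004], [-0.171, -0.985, 0.0], [-0.004, 0.001, -1.0]]
contact_force: [0.7, 0.1, 0.3]
finger_gap: 1.002
```

```bash
cat >> h.py <<'E'
def wrist(tag):
    s=state(); p,d=snapshot("wrist"); T=np.eye(4); T[:3,:3]=s['eef_rot'];T[:3,3]=s['ee_pos']
    m=camera_model("wrist"); K=m['mtx']; pose=T@m['tool_from_camera']
    np.savez(f"wrist{tag}.npz",p=p,d=d,K=K,pose=pose); cv2.imwrite(f"pics/wrist{tag}.png",p[:,:,::-1]); return p,d,K,pose
E
python3 -c "
from h import *
go([.5445,.1757,.27])
p,d,K,pose=wrist('a')
print(pix('',[[.5445,.1757,.17]],K,pose))
X=cloud('',d,pose,K);h=X[...,2]
m=(h>.167)&(h<.173); Q=X[m]; m2=(np.hypot(X[...,0]-.5445,X[...,1]-.1757)<.03)&m; print(m2.sum(),X[m2].mean(0),X[m2].min(0),X[m2].max(0))
"
```

```text
t 2.7 pos [0.5466 0.1739 0.2682] F [0.7 0.1 0.3] M [ 0.   -0.06 -0.05] gap 1.002
offset(mm) [-2.4 -1.4 -1.8] in wanted axes [-2.4 -1.4 -1.8] rot [ 0.03  0.22 -0.09]
[[319.55240022 187.2038648 ]]
360 [0.54405596 0.1773455  0.16923275] [0.53517973 0.16845064 0.1670453 ] [0.55251448 0.18577706 0.17158905]
```

View pics/wrista.png

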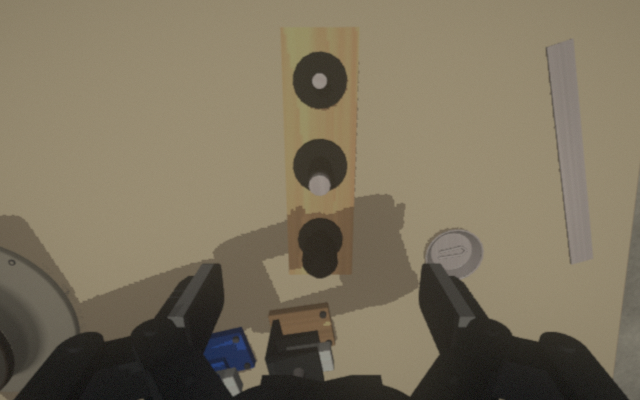

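Call:
play_rows(
  moves=[
    {"offset":[-0.0028,-0.0019,0.02],"rot":[0,0.2,0],"fingers":1},
    {"offset":[0,0,0.03],"rot":[0,0,0],"fingers":1},
    {"offset":[0,0,0.03],"rot":[0,0,0],"fingers":1},
    {"offset":[0,0,0.02],"rot":[0,0,0],"fingers":1},
    {"offset":[0,0,0],"rot":[0,0,0],"fingers":1},
  ],
)

```text
t: 3.25
ee_pos: [0.5403, 0.1805, 0.1658]
eef_rot: [[0.986, -0.166, 0.001], [-0.166, -0.986, 0.0], [0.001, -0.001, -1.0]]
contact_force: [-0.2, 0.5, 0.7]
finger_gap: 1.001
```

```bash
python3 -c "
from h import *
go([.5442,.1762,.118])"
```

```text
t 3.25 pos [0.5403 0.1805 0.1658] F [-0.2  0.5  0.7] M [ 0.02 -0.01 -0.05] gap 1.001
offset(mm) [ 4.5  3.6 47.8] in wanted axes [ 4.6  3.6 47.8] rot [-0.04 -0.08  0.19]
```

Call:
play_rows(
  moves=[
    {"offset":[0.0045,0.0036,0.01],"rot":[0,0,0.2],"fingers":1},
    {"offset":[0,0,0.012],"rot":[0,0,0],"fingers":1},
    {"offset":[0,0,0.012],"rot":[0,0,0],"fingers":1},
    {"offset":[0,0,0],"rot":[0,0,0],"fingers":1},
    {"offset":[0,0,0],"rot":[0,0,0],"fingers":1},
  ],
)

```text
t: 3.75
ee_pos: [0.5447, 0.1772, 0.132]
eef_rot: [[0.986, -0.168, 0.005], [-0.168, -0.986, 0.001], [0.004, -0.002, -1.0]]
contact_force: [0.6, 0.5, -0.2]
finger_gap: 1.005
```

```bash
python3 -c "
from h import *
go([.5442,.1762,.118])"
```

```text
t 3.75 pos [0.5447 0.1772 0.132 ] F [ 0.6  0.5 -0.2] M [ 0.  0. -0.] gap 1.005
offset(mm) [-0.4  1.1 14. ] in wanted axes [-0.3  1.1 14. ] rot [-0.11 -0.25  0.05]
```

Call:
play_rows(
  moves=[
    {"offset":[-0.0004,0.001,0.008],"rot":[0,-0.2,0],"fingers":1},
    {"offset":[0,0,0.006],"rot":[0,0,0],"fingers":1},
    {"offset":[0,0,0],"rot":[0,0,0],"fingers":1},
    {"offset":[0,0,0],"rot":[0,0,0],"fingers":1},
  ],
)

```text
t: 4.15
ee_pos: [0.5446, 0.1762, 0.1177]
eef_rot: [[0.986, -0.169, 0.002], [-0.169, -0.986, 0.002], [0.002, -0.002, -1.0]]
contact_force: [-0.5, -0.6, 1.0]
finger_gap: 1.003
```

```bash
python3 -c "
from h import *
go([.5442,.1762,.118])"
```

```text
t 4.15 pos [0.5446 0.1762 0.1177] F [-0.5 -0.6  1. ] M [ 0.04  0.   -0.02] gap 1.003
offset(mm) [-0.4  0.1 -0.3] in wanted axes [-0.4  0.1 -0.3] rot [-0.14 -0.1   0.04]
```

Spot on. Close.

Call:
play_rows(
  moves=[
    {"offset":[0,0,0],"rot":[0,0,0],"fingers":-1},
    {"offset":[0,0,0],"rot":[0,0,0],"fingers":-1},
    {"offset":[0,0,0],"rot":[0,0,0],"fingers":-1},
    {"offset":[0,0,0],"rot":[0,0,0],"fingers":-1},
    {"offset":[0,0,0],"rot":[0,0,0],"fingers":-1},
    {"offset":[0,0,0],"rot":[0,0,0],"fingers":-1},
    {"offset":[0,0,0],"rot":[0,0,0],"fingers":-1},
    {"offset":[0,0,0],"rot":[0,0,0],"fingers":-1},
    {"offset":[0,0,0],"rot":[0,0,0],"fingers":-1},
    {"offset":[0,0,0],"rot":[0,0,0],"fingers":-1},
  ],
  force=80,
)

```text
t: 5.15
ee_pos: [0.5451, 0.1763, 0.1187]
eef_rot: [[0.986, -0.169, 0.004], [-0.169, -0.986, 0.002], [0.003, -0.003, -1.0]]
contact_force: [1.0, -0.0, 0.8]
finger_gap: 0.223
```

```bash
python3 -c "
from h import *
go([.5442,.1762,.118])"
```

```text
t 5.15 pos [0.5451 0.1763 0.1187] F [ 1.  -0.   0.8] M [ 0.01 -0.01 -0.  ] gap 0.223
offset(mm) [-0.9  0.3  0.7] in wanted axes [-0.9  0.3  0.7] rot [-0.17 -0.2   0.04]
```

Call:
play_rows(
  moves=[
    {"offset":[0,0,-0.015],"rot":[-0.15,-0.2,0],"fingers":-1},
    {"offset":[0,0,-0.02],"rot":[0,0,0],"fingers":-1},
    {"offset":[0,0,-0.025],"rot":[0,0,0],"fingers":-1},
    {"offset":[0,0,-0.025],"rot":[0,0,0],"fingers":-1},
    {"offset":[0,0,-0.025],"rot":[0,0,0],"fingers":-1},
    {"offset":[0,0,-0.025],"rot":[0,0,0],"fingers":-1},
    {"offset":[0,0,-0.025],"rot":[0,0,0],"fingers":-1},
    {"offset":[0,0,-0.025],"rot":[0,0,0],"fingers":-1},
    {"offset":[0,0,-0.015],"rot":[0,0,0],"fingers":-1},
    {"offset":[0,0,0],"rot":[0,0,0],"fingers":-1},
    {"offset":[0,0,0],"rot":[0,0,0],"fingers":-1},
  ],
)

```text
t: 6.25
ee_pos: [0.5434, 0.1761, 0.3221]
eef_rot: [[0.986, -0.168, -0.009], [-0.168, -0.986, -0.001], [-0.008, 0.002, -1.0]]
contact_force: [-0.0, 0.7, -2.9]
finger_gap: 0.22
```

```bash
python3 -c "
from h import *
go([.4705,-.0893,.27])
p,d=snapshot('scene'); np.savez('scene1.npz',p=p,d=d); q=cv2.resize(p[60:260,200:520],None,fx=2.4,fy=2.4,interpolation=cv2.INTER_CUBIC);cv2.imwrite('pics/scene1.png',q[:,:,::-1])
"
```

```text
t 6.25 pos [0.5434 0.1761 0.3221] F [-0.   0.7 -2.9] M [-0.04  0.01 -0.01] gap 0.22
offset(mm) [-26.7 273.7  53. ] in wanted axes [-26.9 273.9  52.1] rot [0.14 0.48 0.05]
```

View pics/scene1.png

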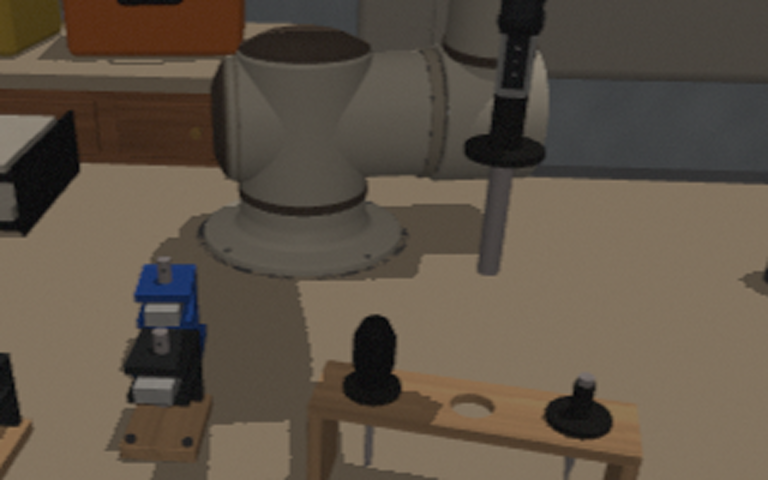

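Call:
play_rows(
  moves=[
    {"offset":[-0.004,0.025,0],"rot":[0.1,0.5,0],"fingers":-1},
    {"offset":[-0.004,0.04,0],"rot":[0,0,0],"fingers":-1},
    {"offset":[-0.004,0.04,0],"rot":[0,0,0],"fingers":-1},
    {"offset":[-0.004,0.04,0],"rot":[0,0,0],"fingers":-1},
    {"offset":[-0.004,0.04,0.005],"rot":[0,0,0],"fingers":-1},
    {"offset":[-0.004,0.04,0.01],"rot":[0,0,0],"fingers":-1},
    {"offset":[-0.003,0.03,0.01],"rot":[0,0,0],"fingers":-1},
    {"offset":[0,0.015,0.01],"rot":[0,0,0],"fingers":-1},
    {"offset":[0,0,0],"rot":[0,0,0],"fingers":-1},
    {"offset":[0,0,0],"rot":[0,0,0],"fingers":-1},
    {"offset":[0,0,0],"rot":[0,0,0],"fingers":-1},
  ],
)

```text
t: 7.4
ee_pos: [0.4646, -0.0931, 0.2733]
eef_rot: [[0.986, -0.167, -0.016], [-0.167, -0.986, 0.002], [-0.016, 0.001, -1.0]]
contact_force: [-0.3, 0.5, -1.6]
finger_gap: 0.217
```

```bash
python3 -c "
from h import *
go([.4705,-.0893,.27])
"
```

```text
t 7.4 pos [ 0.4646 -0.0931  0.2733] F [-0.3  0.5 -1.6] M [ 0.03 -0.05  0.01] gap 0.217
offset(mm) [ 5.2 -4.8  3.2] in wanted axes [ 5.2 -4.8  3.3] rot [0.05 0.89 0.16]
```

Call:
play_rows(
  moves=[
    {"offset":[0.005,-0.005,0.003],"rot":[0,0.9,0.1],"fingers":-1},
    {"offset":[0,0,0],"rot":[0,0,0],"fingers":-1},
    {"offset":[0,0,0],"rot":[0,0,0],"fingers":-1},
    {"offset":[0,0,0],"rot":[0,0,0],"fingers":-1},
  ],
)

```text
t: 7.8
ee_pos: [0.4716, -0.0864, 0.2704]
eef_rot: [[0.986, -0.165, 0.002], [-0.165, -0.986, -0.001], [0.002, 0.001, -1.0]]
contact_force: [0.1, 0.3, -2.3]
finger_gap: 0.219
```

```bash
python3 -c "
from h import *
go([.4705,-.0893,.27])
p,d,K,pose=wrist('b')
p,d=snapshot('scene'); np.savez('scene2.npz',p=p,d=d); q=cv2.resize(p[60:260,150:470],None,fx=2.4,fy=2.4,interpolation=cv2.INTER_CUBIC);cv2.imwrite('pics/scene2.png',q[:,:,::-1])
"
```

```text
t 7.8 pos [ 0.4716 -0.0864  0.2704] F [ 0.1  0.3 -2.3] M [-0.01  0.01  0.  ] gap 0.219
offset(mm) [-0.6  3.1  0.4] in wanted axes [-0.6  3.1  0.4] rot [ 0.03 -0.13  0.26]
```

View pics/scene2.png

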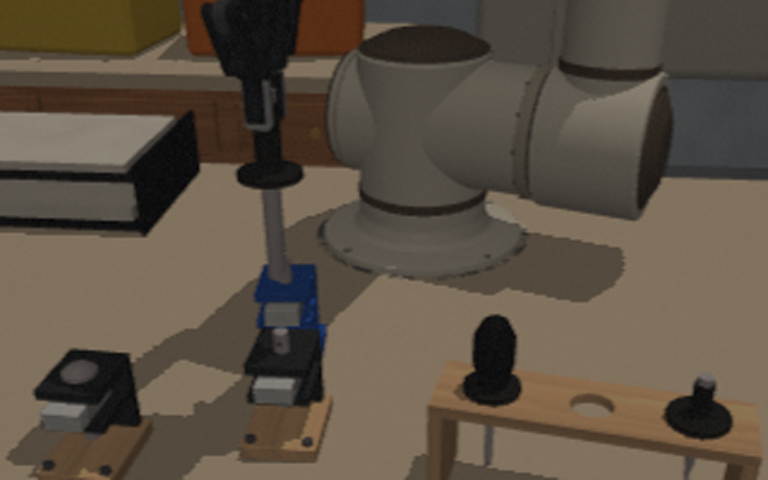

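View pics/wristb.png

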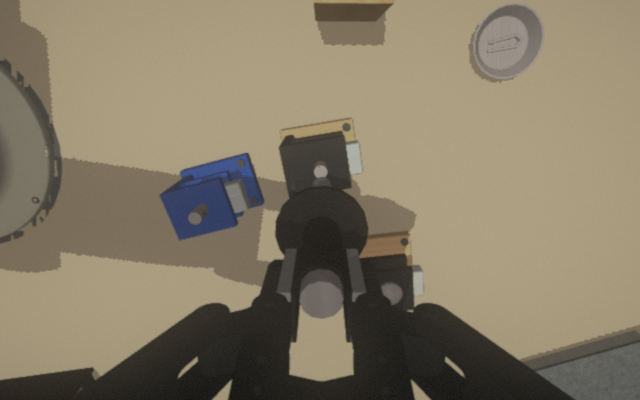

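Run:
```python
from h import *
z=np.load('wristb.npz');p,d,K,pose=z['p'],z['d'],z['K'],z['pose']
X=cloud('',d,pose,K)
q=p[155:185,305:336].astype(int);m=((q.min(-1)>95)).astype(np.uint8);k,l,s,cc=cv2.connectedComponentsWithStats(m)
for i in range(1,k):
    if s[i,4]>20: c=cc[i]+[305,155]; print('wrist',c,s[i],ray('',c,.112,K,pose), X[int(c[1]),int(c[0])])
cv2.imwrite('pics/wb_z.png',cv2.resize(p[130:230,260:380],None,fx=5,fy=5,interpolation=cv2.INTER_CUBIC)[:,:,::-1])
# scene: shank axis & tip
p,d=load('scene',2);X=cloud('scene',d)
cv2.imwrite('pics/s2_z.png',cv2.resize(p[130:215,240:310],None,fx=7,fy=7,interpolation=cv2.INTER_CUBIC)[:,:,::-1])
for T in ([.4716,-.0864,.1637],[.4716,-.0864,.2517],[.4705,-.0893,.112]): print(pix('scene',[T]))
for v in range(144,178,3):
    r=X[v,250:285]; mm=(abs(r[:,0]-.475)<.03)&(abs(r[:,1]+.09)<.04)
    us=np.where(mm)[0]+250
    if len(us): print(v,us.min(),us.max(),X[v,us].mean(0).round(4))
```

```text
wrist [320.11267606 171.09859155] [  9  10  14  13 142] [[ 0.47010645 -0.08704053  0.112     ]] [ 0.46989502 -0.08763202  0.10925021]
[[265.04739896 173.88724599]]
[[261.61215965 132.60527175]]
[[265.63713319 195.59472933]]
144 260 267 [ 0.4769 -0.0832  0.2308]
147 260 267 [ 0.4773 -0.0835  0.2247]
150 260 267 [ 0.478  -0.0839  0.2187]
153 261 268 [ 0.4772 -0.0826  0.2122]
156 261 268 [ 0.4779 -0.0829  0.2061]
159 261 268 [ 0.4779 -0.0834  0.1996]
162 261 268 [ 0.4785 -0.0837  0.1934]
165 262 268 [ 0.4787 -0.0831  0.1871]
168 262 269 [ 0.4781 -0.0828  0.1802]
171 262 269 [ 0.4777 -0.0834  0.1733]
174 262 269 [ 0.4781 -0.0838  0.1668]
```

View pics/wb_z.png

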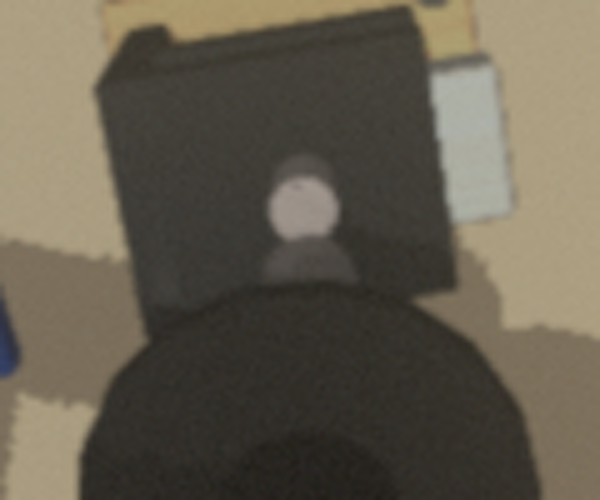

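View pics/s2_z.png

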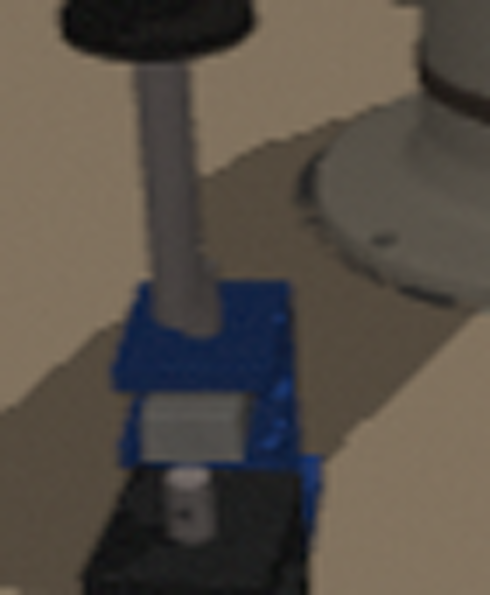

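```bash
python3 -c "
from h import *
go([.4705,-.0882,.2267])
print(ray('scene',[[265.5,174]],.1637),ray('scene',[[266.6,197.5]],.112))
"
```

```text
t 7.9 pos [ 0.4715 -0.0866  0.2704] F [-0.8 -0.4 -2.4] M [ 0.01 -0.   -0.05] gap 0.221
offset(mm) [-0.8  1.8 43.7] in wanted axes [-0.7  1.8 43.7] rot [ 0.03 -0.13  0.24]
[[ 0.4720155 -0.0853739  0.1637   ]] [[ 0.47813071 -0.08557981  0.112     ]]
```

Call:
play_rows(
  moves=[
    {"offset":[-0.0008,0.0018,0.008],"rot":[0,-0.1,0.2],"fingers":-1},
    {"offset":[0,0,0.01],"rot":[0,0,0],"fingers":-1},
    {"offset":[0,0,0.01],"rot":[0,0,0],"fingers":-1},
    {"offset":[0,0,0.008],"rot":[0,0,0],"fingers":-1},
    {"offset":[0,0,0.004],"rot":[0,0,0],"fingers":-1},
    {"offset":[0,0,0],"rot":[0,0,0],"fingers":-1},
    {"offset":[0,0,0],"rot":[0,0,0],"fingers":-1},
  ],
)

```text
t: 8.6
ee_pos: [0.4698, -0.0885, 0.2258]
eef_rot: [[0.986, -0.169, -0.001], [-0.169, -0.986, -0.0], [-0.001, 0.0, -1.0]]
contact_force: [0.6, 0.4, -2.0]
finger_gap: 0.223
```

```bash
python3 -c "
from h import *
go([.4705,-.0882,.2267])
p,d=snapshot('scene'); np.savez('scene3.npz',p=p,d=d); cv2.imwrite('pics/s3_z.png',cv2.resize(p[150:220,235:305],None,fx=8,fy=8,interpolation=cv2.INTER_CUBIC)[:,:,::-1])
X=cloud('scene',d)
for v in range(160,206,2):
    r=X[v,250:285]; mm=(abs(r[:,0]-.475)<.03)&(abs(r[:,1]+.09)<.03)
    us=np.where(mm)[0]+250
    if len(us): print(v,us.min(),us.max(),X[v,us].mean(0).round(4), p[v,us].min(-1))
"
```

```text
t 8.6 pos [ 0.4698 -0.0885  0.2258] F [ 0.6  0.4 -2. ] M [-0.01  0.   -0.  ] gap 0.223
offset(mm) [ 0.6 -0.4 -0.9] in wanted axes [ 0.6 -0.4 -0.9] rot [ 0.02  0.08 -0.  ]
160 259 267 [ 0.4912 -0.083   0.2036] [43 37 33 32 36 38 44 45 43]
162 261 268 [ 0.4754 -0.0845  0.192 ] [61 65 67 66 65 62 56 59]
164 261 268 [ 0.476  -0.0847  0.1879] [60 65 67 66 65 62 58 57]
166 261 268 [ 0.4755 -0.0852  0.1833] [59 67 67 67 65 62 56 52]
168 261 268 [ 0.4762 -0.0853  0.1792] [63 63 66 67 66 63 57 60]
170 261 268 [ 0.4756 -0.0858  0.1744] [52 65 66 66 65 64 59 55]
172 263 268 [ 0.4753 -0.0842  0.1699] [65 68 64 64 58 53]
174 262 268 [ 0.476  -0.0854  0.1657] [63 65 66 64 63 57 56]
176 262 269 [ 0.476  -0.0847  0.1612] [60 65 66 65 63 59 56 59]
178 262 269 [ 0.4761 -0.085   0.1567] [59 64 66 66 63 60 54 40]
180 262 269 [ 0.4757 -0.0854  0.1519] [58 63 67 66 62 60 55 42]
182 262 269 [ 0.4756 -0.0858  0.1472] [54 63 66 65 64 61 56 42]
184 263 269 [ 0.4765 -0.0849  0.1431] [62 63 65 64 61 56 45]
186 263 269 [ 0.4762 -0.0853  0.1382] [62 65 66 64 60 56 52]
188 263 270 [ 0.4748 -0.085   0.1328] [60 66 65 66 60 56 61 72]
190 263 270 [ 0.4757 -0.0851  0.1286] [59 65 65 65 63 60 61 68]
192 263 270 [ 0.4757 -0.0854  0.1238] [60 65 65 65 62 61 61 68]
194 264 269 [ 0.477  -0.0855  0.1197] [64 66 63 65 68 67]
196 266 268 [ 0.4659 -0.0876  0.1085] [45 48 48]
198 264 270 [ 0.4723 -0.0863  0.1074] [68 67 68 69 85 80 36]
200 258 281 [ 0.4564 -0.0861  0.093 ] [23 20 19 25 29 41 54 61 63 65 67 58 43 27 30 31 30 27 30 31 29 29 32]
202 257 281 [ 0.4619 -0.0853  0.0913] [20 20 19 18 21 19 31 50 58 55 61 65 60 45 26 29 29 31 31 29 30 27 29 29
 28]
204 256 280 [ 0.468  -0.0869  0.0899] [18 21 20 20 18 20 22 29 50 57 54 57 67 62 49 29 29 30 31 27 29 30 29 24]
```

View pics/s3_z.png

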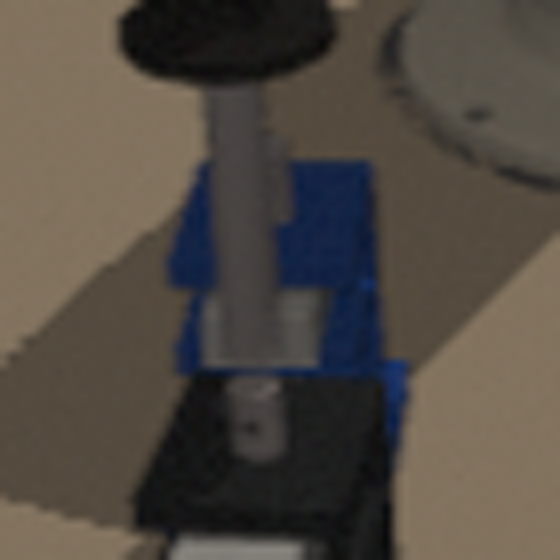

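Call:
play_rows(
  moves=[
    {"offset":[0.0005,-0.0003,0.003],"rot":[0,0,0],"fingers":-1},
    {"offset":[0,0,0.003],"rot":[0,0,0],"fingers":-1},
    {"offset":[0,0,0.003],"rot":[0,0,0],"fingers":-1},
    {"offset":[0,0,0.003],"rot":[0,0,0],"fingers":-1},
  ],
  force=100,
)

```text
t: 9.05
ee_pos: [0.4711, -0.0885, 0.2144]
eef_rot: [[0.986, -0.169, 0.001], [-0.169, -0.986, -0.001], [0.001, 0.001, -1.0]]
contact_force: [-0.3, -0.1, 6.2]
finger_gap: 0.215
```

```bash
python3 -c "
from h import *
go([.4703,-.0882,.1967])"
```

```text
t 9.05 pos [ 0.4711 -0.0885  0.2144] F [-0.3 -0.1  6.2] M [0.08 0.31 0.02] gap 0.215
offset(mm) [-0.8 -0.1 17.7] in wanted axes [-0.8 -0.1 17.7] rot [ 0.05 -0.07 -0.  ]
```

Call:
play_rows(
  moves=[
    {"offset":[0,0,0.003],"rot":[0,0,0],"fingers":-1},
    {"offset":[0,0,0.003],"rot":[0,0,0],"fingers":-1},
    {"offset":[0,0,0.003],"rot":[0,0,0],"fingers":-1},
    {"offset":[0,0,0.003],"rot":[0,0,0],"fingers":-1},
  ],
)

```text
t: 9.45
ee_pos: [0.4715, -0.0887, 0.2037]
eef_rot: [[0.986, -0.169, 0.004], [-0.169, -0.986, -0.002], [0.004, 0.002, -1.0]]
contact_force: [-2.5, 0.3, 5.9]
finger_gap: 0.213
```

```bash
python3 -c "
from h import *
go([.4703,-.0882,.1967])"
```

```text
t 9.45 pos [ 0.4715 -0.0887  0.2037] F [-2.5  0.3  5.9] M [ 0.13  0.7  -0.04] gap 0.213
offset(mm) [-1.3 -0.3  7. ] in wanted axes [-1.3 -0.3  7. ] rot [ 0.09 -0.24  0.  ]
```

Call:
play_rows(
  moves=[
    {"offset":[-0.0008,0,0.002],"rot":[0,-0.2,0],"fingers":-1},
    {"offset":[0,0,0.002],"rot":[0,0,0],"fingers":-1},
    {"offset":[0,0,0.002],"rot":[0,0,0],"fingers":-1},
  ],
)

```text
t: 9.75
ee_pos: [0.4712, -0.0888, 0.1988]
eef_rot: [[0.986, -0.169, 0.003], [-0.169, -0.986, -0.003], [0.004, 0.002, -1.0]]
contact_force: [-2.0, 0.2, 6.3]
finger_gap: 0.214
```

```bash
python3 -c "
from h import *
go([.4703,-.0882,.1967])
p,d=snapshot('scene'); np.savez('scene4.npz',p=p,d=d); cv2.imwrite('pics/s4_z.png',cv2.resize(p[150:220,235:305],None,fx=8,fy=8,interpolation=cv2.INTER_CUBIC)[:,:,::-1])"
```

```text
t 9.75 pos [ 0.4712 -0.0888  0.1988] F [-2.   0.2  6.3] M [ 0.13  0.5  -0.05] gap 0.214
offset(mm) [-1.  -0.4  2.1] in wanted axes [-1.  -0.4  2.1] rot [ 0.12 -0.2   0.  ]
```

View pics/s4_z.png

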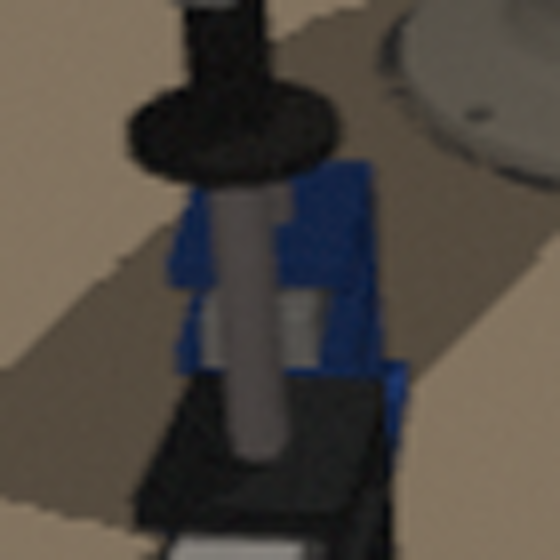

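Call:
play_rows(
  moves=[
    {"offset":[-0.0004,0,0.0015],"rot":[0,-0.1,0],"fingers":-1},
    {"offset":[0,0,0.0015],"rot":[0,0,0],"fingers":-1},
  ],
)

```text
t: 10.0
ee_pos: [0.4713, -0.0888, 0.1965]
eef_rot: [[0.986, -0.169, 0.003], [-0.169, -0.986, -0.003], [0.004, 0.002, -1.0]]
contact_force: [-2.0, 0.8, 21.0]
finger_gap: 0.217
```

```bash
python3 -c "
from h import *
go([.4703,-.0882,.1967])"
```

```text
t 10.0 pos [ 0.4713 -0.0888  0.1965] F [-2.   0.8 21. ] M [ 0.14  0.62 -0.  ] gap 0.217
offset(mm) [-1.1 -0.4 -0.2] in wanted axes [-1.1 -0.4 -0.2] rot [ 0.14 -0.22  0.01]
```

Call:
play_rows(
  moves=[
    {"offset":[0,0,-0.005],"rot":[0,0,0],"fingers":-1},
    {"offset":[0,0,-0.02],"rot":[0.1,-0.2,0],"fingers":-1},
    {"offset":[0,0,-0.03],"rot":[0,0,0],"fingers":-1},
    {"offset":[0,0,-0.03],"rot":[0,0,0],"fingers":-1},
    {"offset":[0,0,-0.03],"rot":[0,0,0],"fingers":-1},
    {"offset":[0,0,-0.01],"rot":[0,0,0],"fingers":-1},
    {"offset":[0,0,0],"rot":[0,0,0],"fingers":-1},
    {"offset":[0,0,0],"rot":[0,0,0],"fingers":-1},
  ],
)

```text
t: 10.8
ee_pos: [0.4704, -0.0884, 0.3235]
eef_rot: [[0.986, -0.169, -0.004], [-0.169, -0.986, 0.001], [-0.004, -0.0, -1.0]]
contact_force: [-0.2, 0.1, -2.0]
finger_gap: 0.215
```

```bash
python3 -c "
from h import *
go([.4703,-.0882,.322])
p,d=snapshot('scene'); np.savez('scene5.npz',p=p,d=d); q=cv2.resize(p[60:260,150:470],None,fx=2.4,fy=2.4,interpolation=cv2.INTER_CUBIC);cv2.imwrite('pics/scene5.png',q[:,:,::-1])
cv2.imwrite('pics/s5_z.png',cv2.resize(p[180:250,235:305],None,fx=8,fy=8,interpolation=cv2.INTER_CUBIC)[:,:,::-1])
p,d,K,pose=wrist('c');X=cloud('',d,pose,K)
m=(abs(X[...,0]-.47)<.03)&(abs(X[...,1]+.09)<.03)&(X[...,2]>.07)&(X[...,2]<.13);print(m.sum(),np.percentile(X[m][:,2],[1,10,50,90,99,100]).round(4))
m=(np.hypot(X[...,0]-.4704,X[...,1]+.088)<.005)&(X[...,2]<.13);print(m.sum(),np.median(X[m][:,2]) if m.any() else 0)
"
```

```text
t 10.8 pos [ 0.4704 -0.0884  0.3235] F [-0.2  0.1 -2. ] M [-0.04  0.02 -0.02] gap 0.215
offset(mm) [-0.1 -0.2  1.5] in wanted axes [-0.1 -0.2  1.5] rot [-0.01  0.21  0.01]
2369 [0.0792 0.0883 0.0894 0.0904 0.0911 0.0922]
56 0.08952980834264845
```

View pics/scene5.png

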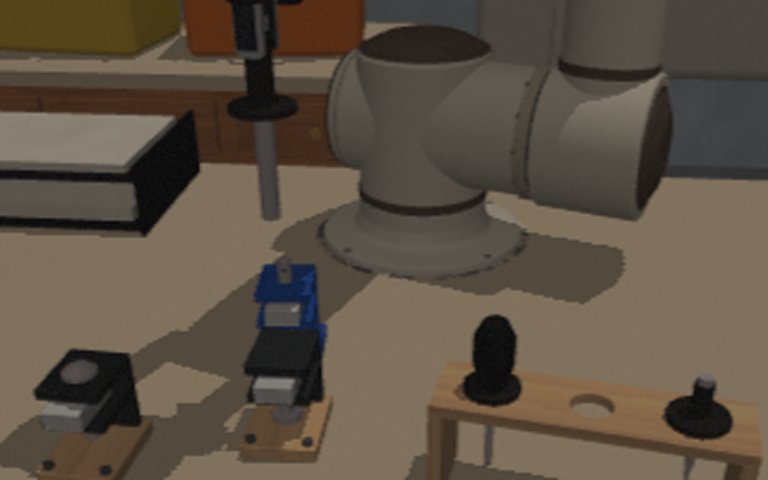

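View pics/wristc.png

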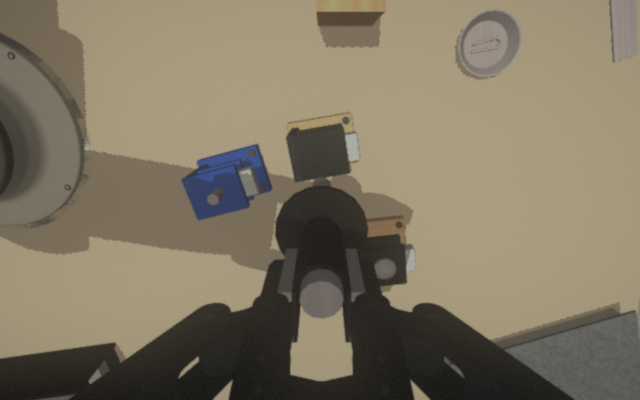

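View pics/s5_z.png

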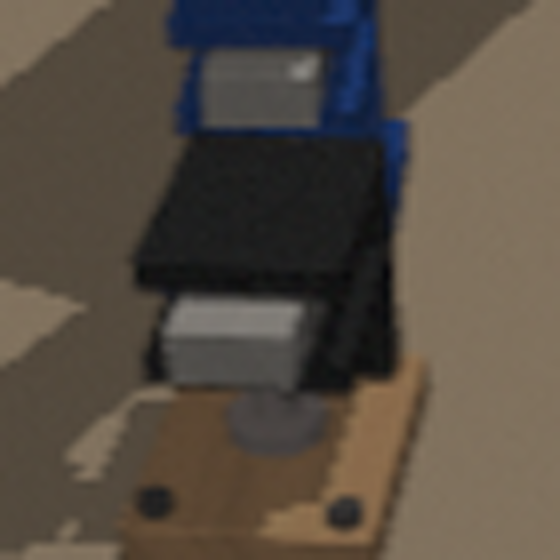

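Call:
play_rows(
  moves=[
    {"offset":[0.004,-0.025,0],"rot":[0,0.2,0],"fingers":-1},
    {"offset":[0.004,-0.04,0],"rot":[0,0,0],"fingers":-1},
    {"offset":[0.004,-0.04,0],"rot":[0,0,0],"fingers":-1},
    {"offset":[0.004,-0.04,0],"rot":[0,0,0],"fingers":-1},
    {"offset":[0.004,-0.04,0],"rot":[0,0,0],"fingers":-1},
    {"offset":[0.004,-0.04,0],"rot":[0,0,0],"fingers":-1},
    {"offset":[0.003,-0.03,0],"rot":[0,0,0],"fingers":-1},
    {"offset":[0,-0.015,0],"rot":[0,0,0],"fingers":-1},
    {"offset":[0,0,0],"rot":[0,0,0],"fingers":-1},
    {"offset":[0,0,0],"rot":[0,0,0],"fingers":-1},
    {"offset":[0,0,0],"rot":[0,0,0],"fingers":-1},
  ],
)

```text
t: 12.0
ee_pos: [0.5423, 0.1816, 0.3096]
eef_rot: [[0.985, -0.173, -0.018], [-0.173, -0.985, -0.001], [-0.018, 0.004, -1.0]]
contact_force: [-0.1, -0.5, -1.2]
finger_gap: 0.212
```

```bash
python3 -c "
from h import *
go([.5446,.1762,.27])"
```

```text
t 12.0 pos [0.5423 0.1816 0.3096] F [-0.1 -0.5 -1.2] M [ 0.03 -0.05  0.02] gap 0.212
offset(mm) [ 3.9  4.8 39.6] in wanted axes [ 3.2  5.  39.6] rot [ 0.25  1.01 -0.19]
```

Call:
play_rows(
  moves=[
    {"offset":[0.0035,0.005,0.01],"rot":[0.25,1,-0.2],"fingers":-1},
    {"offset":[0,0,0.02],"rot":[0,0,0],"fingers":-1},
    {"offset":[0,0,0.02],"rot":[0,0,0],"fingers":-1},
    {"offset":[0,0,0.012],"rot":[0,0,0],"fingers":-1},
    {"offset":[0,0,0],"rot":[0,0,0],"fingers":-1},
    {"offset":[0,0,0],"rot":[0,0,0],"fingers":-1},
    {"offset":[0,0,0],"rot":[0,0,0],"fingers":-1},
  ],
)

```text
t: 12.7
ee_pos: [0.5451, 0.1697, 0.2483]
eef_rot: [[0.984, -0.176, 0.004], [-0.176, -0.984, -0.0], [0.004, -0.0, -1.0]]
contact_force: [0.6, -0.3, -1.9]
finger_gap: 0.21
```

```bash
python3 -c "
from h import *
go([.5446,.1762,.225])
p,d=snapshot('scene'); np.savez('scene6.npz',p=p,d=d); q=cv2.resize(p[120:290,310:490],None,fx=3.5,fy=3.5,interpolation=cv2.INTER_CUBIC);cv2.imwrite('pics/scene6.png',q[:,:,::-1])
X=cloud('scene',d)
m=(np.hypot(X[...,0]-.5442,X[...,1]-.1762)<.015)&(X[...,2]>.13)&(X[...,2]<.2);print(X[m].mean(0))
print(pix('scene',[[.5442,.1762,.1]]))"
```

```text
t 12.7 pos [0.5451 0.1697 0.2483] F [ 0.6 -0.3 -1.9] M [ 0.02 -0.   -0.01] gap 0.21
offset(mm) [-1.7 -6.3 23.3] in wanted axes [-1.6 -6.3 23.3] rot [-0.02 -0.25 -0.4 ]
[0.55133558 0.17047922 0.17062646]
[[395.76193638 227.03600804]]
```

View pics/scene6.png

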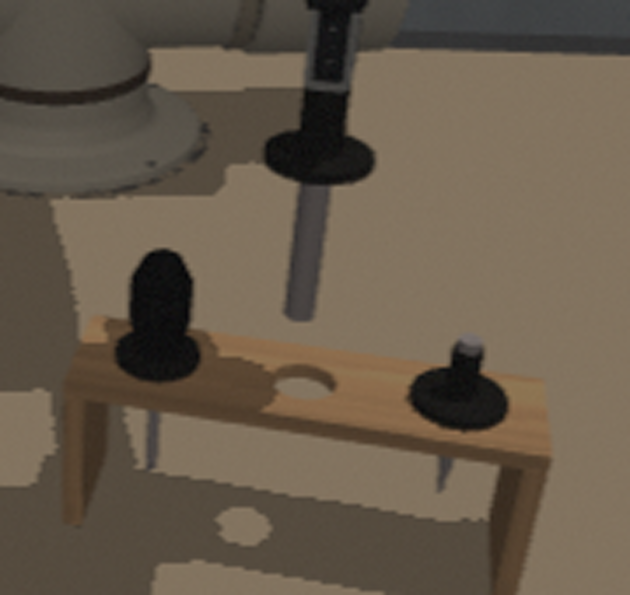

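Call:
play_rows(
  moves=[
    {"offset":[-0.0015,-0.006,0],"rot":[0,-0.2,-0.4],"fingers":-1},
    {"offset":[0,0,0],"rot":[0,0,0],"fingers":-1},
    {"offset":[0,0,0],"rot":[0,0,0],"fingers":-1},
    {"offset":[0,0,0],"rot":[0,0,0],"fingers":-1},
  ],
)

```text
t: 13.15
ee_pos: [0.5452, 0.177, 0.25]
eef_rot: [[0.986, -0.168, 0.003], [-0.168, -0.986, 0.001], [0.003, -0.001, -1.0]]
contact_force: [-0.8, 0.3, -1.3]
finger_gap: 0.214
```

```bash
python3 -c "
from h import *
go([.5446,.1762,.1197])"
```

```text
t 13.15 pos [0.5452 0.177  0.25  ] F [-0.8  0.3 -1.3] M [-0.05  0.03  0.  ] gap 0.214
offset(mm) [ -0.8   1.  130.3] in wanted axes [ -0.4   0.9 130.3] rot [-0.07 -0.17  0.08]
```

Call:
play_rows(
  moves=[
    {"offset":[-0.0003,0.0005,0.01],"rot":[0,-0.1,0],"fingers":-1},
    {"offset":[0,0,0.013],"rot":[0,0,0],"fingers":-1},
    {"offset":[0,0,0.013],"rot":[0,0,0],"fingers":-1},
    {"offset":[0,0,0.01],"rot":[0,0,0],"fingers":-1},
    {"offset":[0,0,0],"rot":[0,0,0],"fingers":-1},
  ],
)

```text
t: 13.65
ee_pos: [0.5442, 0.1763, 0.1984]
eef_rot: [[0.986, -0.168, -0.001], [-0.168, -0.986, 0.001], [-0.001, -0.001, -1.0]]
contact_force: [0.1, -0.2, -2.9]
finger_gap: 0.212
```

```bash
python3 -c "
from h import *
go([.5446,.1762,.1197])"
```

```text
t 13.65 pos [0.5442 0.1763 0.1984] F [ 0.1 -0.2 -2.9] M [-0.06  0.   -0.  ] gap 0.212
offset(mm) [ 0.5  0.1 78.7] in wanted axes [ 0.4  0.  78.7] rot [-0.03  0.05  0.07]
```

Call:
play_rows(
  moves=[
    {"offset":[0,0,0.01],"rot":[0,0,0],"fingers":-1},
    {"offset":[0,0,0.014],"rot":[0,0,0],"fingers":-1},
    {"offset":[0,0,0.014],"rot":[0,0,0],"fingers":-1},
    {"offset":[0,0,0.014],"rot":[0,0,0],"fingers":-1},
    {"offset":[0,0,0.01],"rot":[0,0,0],"fingers":-1},
    {"offset":[0,0,0],"rot":[0,0,0],"fingers":-1},
    {"offset":[0,0,0],"rot":[0,0,0],"fingers":-1},
  ],
)

```text
t: 14.35
ee_pos: [0.5438, 0.1763, 0.1301]
eef_rot: [[0.986, -0.168, -0.002], [-0.168, -0.986, 0.0], [-0.002, -0.0, -1.0]]
contact_force: [0.2, -1.0, -1.6]
finger_gap: 0.212
```

```bash
python3 -c "
from h import *
go([.5446,.1762,.1192])"
```

```text
t 14.35 pos [0.5438 0.1763 0.1301] F [ 0.2 -1.  -1.6] M [-0.   -0.01  0.01] gap 0.212
offset(mm) [ 0.8 -0.1 10.9] in wanted axes [ 0.8 -0.1 10.9] rot [-0.01  0.11  0.07]
```

Call:
play_rows(
  moves=[
    {"offset":[0.0004,0,0.005],"rot":[0,0.1,0],"fingers":-1},
    {"offset":[0,0,0.004],"rot":[0,0,0],"fingers":-1},
    {"offset":[0,0,0.002],"rot":[0,0,0],"fingers":-1},
    {"offset":[0,0,0],"rot":[0,0,0],"fingers":-1},
  ],
)

```text
t: 14.75
ee_pos: [0.5449, 0.1763, 0.1195]
eef_rot: [[0.986, -0.168, 0.002], [-0.168, -0.986, 0.0], [0.002, -0.001, -1.0]]
contact_force: [0.4, 0.1, -1.7]
finger_gap: 0.214
```

```bash
python3 -c "
from h import *
go([.5446,.1762,.1192])"
```

```text
t 14.75 pos [0.5449 0.1763 0.1195] F [ 0.4  0.1 -1.7] M [ 0.04 -0.02  0.04] gap 0.214
offset(mm) [-0.3  0.2  0.3] in wanted axes [-0.3  0.2  0.3] rot [-0.05 -0.11  0.07]
```

Call:
play_rows(
  moves=[
    {"offset":[0,0,0.001],"rot":[0,0,0],"fingers":-1},
    {"offset":[0,0,0],"rot":[0,0,0],"fingers":-1},
  ],
)

```text
t: 14.95
ee_pos: [0.5451, 0.1763, 0.1189]
eef_rot: [[0.986, -0.168, 0.003], [-0.168, -0.986, 0.001], [0.003, -0.001, -1.0]]
contact_force: [-1.0, 0.4, -1.8]
finger_gap: 0.212
```

Call:
play_rows(
  moves=[
    {"offset":[0,0,0],"rot":[0,0,0],"fingers":1},
    {"offset":[0,0,0],"rot":[0,0,0],"fingers":1},
    {"offset":[0,0,0],"rot":[0,0,0],"fingers":1},
    {"offset":[0,0,0],"rot":[0,0,0],"fingers":1},
    {"offset":[0,0,0],"rot":[0,0,0],"fingers":1},
    {"offset":[0,0,0],"rot":[0,0,0],"fingers":1},
    {"offset":[0,0,0],"rot":[0,0,0],"fingers":1},
    {"offset":[0,0,0],"rot":[0,0,0],"fingers":1},
    {"offset":[0,0,0],"rot":[0,0,0],"fingers":1},
  ],
)

```text
t: 15.85
ee_pos: [0.5456, 0.1765, 0.1198]
eef_rot: [[0.986, -0.168, 0.004], [-0.168, -0.986, 0.001], [0.004, -0.002, -1.0]]
contact_force: [-0.5, -0.2, 0.0]
finger_gap: 1.002
```

Call:
play_rows(
  moves=[
    {"offset":[0,0,-0.015],"rot":[0,0,0],"fingers":1},
    {"offset":[0,0,-0.03],"rot":[0,0,0],"fingers":1},
    {"offset":[0,0,-0.03],"rot":[0,0,0],"fingers":1},
    {"offset":[0,0,-0.03],"rot":[0,0,0],"fingers":1},
    {"offset":[0,0,-0.03],"rot":[0,0,0],"fingers":1},
    {"offset":[0,0,-0.02],"rot":[0,0,0],"fingers":1},
    {"offset":[0,0,0],"rot":[0,0,0],"fingers":1},
    {"offset":[0,0,0],"rot":[0,0,0],"fingers":1},
    {"offset":[0,0,0],"rot":[0,0,0],"fingers":1},
  ],
)

```text
t: 16.75
ee_pos: [0.5437, 0.1761, 0.2882]
eef_rot: [[0.986, -0.168, 0.008], [-0.168, -0.986, 0.002], [0.007, -0.003, -1.0]]
contact_force: [0.3, 0.2, -0.2]
finger_gap: 1.0
```

```bash
python3 -c "
from h import *
go([.5446,.1762,.27])
p,d=snapshot('scene'); np.savez('scene7.npz',p=p,d=d); q=cv2.resize(p[120:290,150:480],None,fx=2.4,fy=2.4,interpolation=cv2.INTER_CUBIC);cv2.imwrite('pics/scene7.png',q[:,:,::-1])
p,d,K,pose=wrist('d');X=cloud('',d,pose,K)
m=(np.hypot(X[...,0]-.5445,X[...,1]-.1757)<.03)&(X[...,2]>.167)&(X[...,2]<.18); print(m.sum(),X[m].mean(0))
m=(np.hypot(X[...,0]-.4704,X[...,1]+.088)<.006)&(X[...,2]<.13);print('pin',m.sum(),np.median(X[m][:,2]) if m.any() else 0, X[m][:,2].max())
"
```

```text
t 16.75 pos [0.5437 0.1761 0.2882] F [ 0.3  0.2 -0.2] M [-0.03  0.02 -0.05] gap 1.0
offset(mm) [ 0.8 -0.2 18.2] in wanted axes [ 0.9 -0.2 18.2] rot [-0.16 -0.41  0.08]
319 [0.54419901 0.17737817 0.1692191 ]
pin 53 0.08936751471520643 0.09150299614883467
```

View pics/scene7.png

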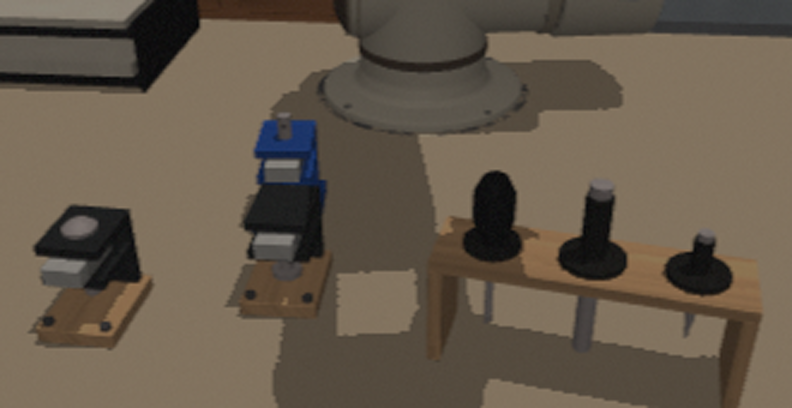

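View pics/wristd.png

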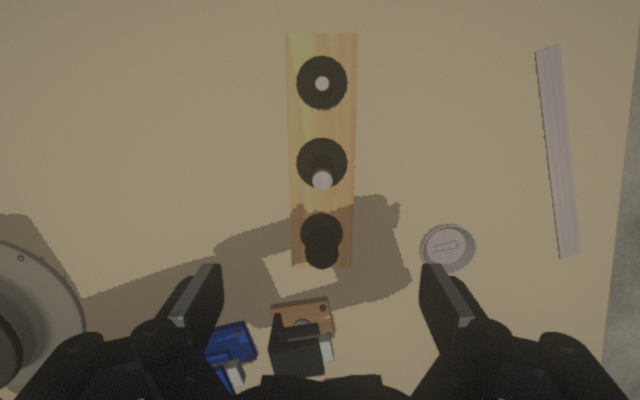

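The punch is back in the rack's middle hole with its head at 169 mm, as at the start. The pin is flush, its head now visible under the bracket's cheek, and nothing else has moved.

```bash
python3 -c "
from station import *
print(close_job())"
```

```text
the job is handed in; nothing more can be done
None
```

The stuck pin is pressed flush and the drift punch hangs back in the middle hole of the rack. I handed the job in at about 17 s.

- **Pressing:** I took the flat-headed middle tool, set its tip on the pin end and pressed down. It took about 8 to 9 N until the wrist force rose to about 21 N, when the tip met the cheek at about 90 mm.
- **Pin check:** The wrist camera's depth reads about 89.4 mm at the pin, level with the cheek to within the camera's accuracy. Nothing sticks up, and the pin's head now shows lower down beneath the bracket.
- **Punch check:** The punch stands upright with its guard on the shelf and its head at (0.544, 0.177, 0.169), as before the job. The fingers are open and well clear of it.
- **Left alone:** I did not touch the other bracket, the blue look-alike or the other two tools.
- **Disagreements:** The camera views differed by 1 to 3 mm in y on where the pin was. In x the scene view put it up to about 8 mm further out than the other two. I used about (0.4705, -0.088). While pressing, the arm drifted about 1 mm sideways with up to 2.5 N of side force, which had no visible effect.

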